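# Refit the steam valve of a stovetop pan and hold its snap cap down

### The job

Seat the metal valve block flat and square in the shallow rectangular pocket on the pan's lid, so that the lid's stud comes up through its hole, then push the round cap straight down onto the stud until it clicks and sits fully home on the block. Finish while still gripping the cap and pressing it firmly down (about 10 newtons); do not let go of it. Leave the tin, the salt shaker and the mustard jar where they are.

Things in the scene. Friction and masses are not known exactly. Their poses are not given: they have to be found in the camera images.
- pan: Grey metal saucepan, fixed, with a flat steel lid 184 mm across whose top is 99 mm above the range top; origin on its axis at the range top, z up. Its wooden handle points along -x (roughly to the robot), 80 to 251 mm from the axis, up to 122 mm above the range top. On the lid are a pocket for the valve block and a stud.
- pocket_floor (a point): Centre of the floor of the pocket on the lid, 102 mm above the range top; z up, x along the pocket's long side. The pocket is a rectangular frame of dark steel, 84 x 58 mm inside, 6 mm deep, walls 10 mm thick with a mouth chamfered by 3 mm. The stud, 14 mm in diameter, stands in its middle.
- stud_tip (a point): Top of the stud, 42.3 mm above the pocket floor; z up. Top 5 mm are a cone. Round the stud, 29.3 mm above the floor, are four sprung bumps, 23 mm across overall; the cap's lip must squeeze past them: the push rises to about 10 N (more if off-centre), then drops (the click), and the cap goes on about 4 mm more until home on the block.
- block_center (a point): Centre of the valve block, a loose bare-metal block 80 (x) x 54 (y) x 22 mm (z, up) with a 31 mm round hole through its middle, 0.15 kg, at first flat on the range top. Either way round fits. Seated, its centre is 11 mm above the pocket floor; grip it across the 54 mm, fingertips at least 8 mm above its underside so that they clear the pocket's walls.
- valve_block: The same valve block; origin at the centre of its underside, 11 mm below block_center.
- cap_center (a point): Centre of the cap: loose, round, white plastic, 41 mm in diameter, 38 mm high, ribbed, 0.06 kg, at first standing mouth down on the range top; z up. Bore 25 mm wide, 19 mm deep; at the mouth a sloped lip narrows it from 25 to 19 mm. Fully home, its rim rests on the block and its centre is 41 mm above the pocket floor; it meets the bumps about 8 mm higher.
- snap_cap: The same cap; origin at the centre of its mouth, 19 mm below cap_center.
- tin: Bystander: short opened food tin, 75 mm in diameter, 58 mm high; origin at the centre of its underside.
- salt_shaker: Bystander: salt shaker with a grey top, 44 mm in diameter, 90 mm high; origin at the centre of its underside.
- mustard: Bystander: jar with a red lid, 66 mm in diameter, 100 mm high; origin at the centre of its underside.

How it is judged (in metres and radians):
On the way, in this order (a step that is already met when the one before it is completed fails the run):
1. the valve block is seated flat and square in the pocket, and the cap is not yet on the stud (z of block_center in the frame of pocket_floor below 0.0132 m and horizontal distance between block_center and pocket_floor below 0.004 m and angle between the z axis of valve_block and the z axis of pocket_floor, either way round below 0.04 rad and angle between the x axis of valve_block and the x axis of pocket_floor, either way round below 0.1 rad and horizontal distance between cap_center and stud_tip above 0.06 m), for 0.2 s.
2. the cap has clicked past the bumps and sits home on the block (z of cap_center in the frame of pocket_floor below 0.0435 m and horizontal distance between cap_center and stud_tip below 0.004 m and angle between the z axis of snap_cap and the z axis of pocket_floor, either way round below 0.08 rad), for 0.2 s.
At the end, for the whole second after the job is handed in: Block in the pocket: within 4 mm of centre, 2 mm of fully down, flat to 0.04 rad, square to 0.1 rad. Cap on the stud: within 4 mm of its axis, upright to 0.08 rad, within 2.5 mm of home, at rest, held by the fingers and pressed on the block with over 3 N through the last second (all of step 2 and z of block_center in the frame of pocket_floor below 0.0132 m and horizontal distance between block_center and pocket_floor below 0.004 m and angle between the z axis of valve_block and the z axis of pocket_floor, either way round below 0.04 rad and angle between the x axis of valve_block and the x axis of pocket_floor, either way round below 0.1 rad and contact force between snap_cap and valve_block above 3 N and contact force between the fingers and snap_cap above 1 N and linear speed of snap_cap below 0.02 m/s); the arm keeps its last pose, push and grip.
It fails at once if the tin is pushed more than 3 cm or tipped (distance of tin from where it was at the start of the episode above 0.03 m or angle between tin's own z axis and vertical above 0.5 rad).
It fails at once if the salt shaker is pushed more than 3 cm or tipped (distance of salt_shaker from where it was at the start of the episode above 0.03 m or angle between salt_shaker's own z axis and vertical above 0.5 rad).
It fails at once if the mustard jar is pushed more than 3 cm or tipped (distance of mustard from where it was at the start of the episode above 0.03 m or angle between mustard's own z axis and vertical above 0.5 rad).
It also fails if it takes over 64 s, if anything falls off the work surface, if the arm or the gripper's body presses on something with over 40 N, if the wrist force passes 120 N, or if a joint passes its speed limit or range.

### The arm

A 6-joint arm with a two-finger parallel gripper is mounted at the origin on a cart in front of the work surface, level with it; the furniture and walls round the work are solid. World frame = base frame: x ahead of the robot, y to its left, z up, the work surface at z = 0. Lengths are in m, angles in degrees, forces in N, time in s.
With the tool pointing down it reaches from about 0.35 to 0.875 m from the base axis. Payload 4.2 kg.
Tool frame: the origin (TCP) lies on the centre line of the jaws, within the pads' length; the fingertips stand 25 mm ahead of it and the grasp point (between the pads) lies 6 mm ahead of it; z points along the fingers, y is the line along which they close (so a half turn about z gives the same grasp; the last joint's range is limited). The gripper opens to 87 mm and grips with 3 to 60 N. Pads are 19 mm wide; open, the fingers measure 117 mm over their backs; the gripper's body (75 mm by 190 mm) begins 51 mm behind the grasp point.
Start: joints at [-62.475, 22.042, 0.453, 0, -68.411, -14.817], TCP at [0.138, -0.61, 0.248] pointing down, gripper open.
Joint ranges: [-179.83, 179.83], [-69.29, 118.12], [-61.27, 80.66], [-181.25, 117.63], [-171.15, -9.14], [-177.46, 177.46]. Speed limits (degrees/s): [159.86, 159.86, 180, 180, 180, 180].

### API

Orientations are given as a 3x3 rotation matrix whose columns are the frame's x, y, z axes.
In Python, from station import r gives the robot as it stands.
- The arm moves only by the tool move_arm, never from a script. Its argument "series" is a list of rows, each an object with "grip": the opening, from 0 (shut) to 1 (fully open); "xyz": the shift along the tool's x, y, z in mm, a list of three; "angular": the turn, a rotation vector about the tool's x, y, z in rad, a list of three. A call has 1 to 10 rows; each row is the pose to reach, as a shift and turn from the pose commanded when the call began, along the tool's axes at that moment; what a row does not reach only later rows make up. A row lasts 1/10 s, in which the tool goes at most 50 mm and 8.59 degrees, less where a joint would pass 70% of its speed; a pose out of reach is approached as far as the arm can. A call with a gripper value outside its range is refused whole. The fingers move at their own pace and stop on an object; the grip force is fixed at half the most. Time passes only in rows, so rows that repeat a pose let the fingers close. It gives the time, the measured TCP pose, the force, the opening and the grip force at its end, in the units of the state.
- r.sense(): the state, without advancing time (a new reading comes with each control period).
- r.capture(name): name is "scene" or "top"; returns a dict with "img" (400x640x3 uint8, red, green, blue), "camera_matrix" (3x3 intrinsics, pixels), "rvec" (rotation vector, rad) and "tvec" (3), from world to camera coordinates, as OpenCV has them. Camera axes: x right, y down, z forward; pixel columns grow to the right and rows downward; lengths in m; the calibration is good to about 2 mm. A picture is of the moment at which its call begins. There is no depth.
- r.finish_job(): hands the job in; it is judged then, once.
The state is a dict: "time_s": time; "joints": joint angles; "joint_velocities": joint speeds; "effort": joint torques, N m; "tcp_pos": TCP position; "ee_rot": TCP orientation; "wrist_force": force on the tool from outside, world axes, zero at the start; "moment": the same for the moment, N m; "gripper_width": opening from 0.0 (shut) to 1.0 (fully open); "gripper_force": force on a finger pad.
Only numpy, scipy, OpenCV 4.12 (cv2) and the standard library are available. Lean on these libraries where they do the work, as an engineer would, in place of code of your own. Each camera call takes 0.05 s, during which the arm holds its last target. There are 200 camera calls.

## Working session

There is one attempt and no reset: what is moved stays moved. The work goes in short steps, Python scripts to look and compute and a tool call to move; the robot and the scene stay as the last step left them, time stands still between calls to the robot, and variables do not carry over. Pictures are saved under pics/ and viewed, at most 10 in all, crops included, and the job is handed in when it is done.

Besides the shell and the picture viewer there is one more tool, called by a JSON object that holds its "method" and its "body", one argument or row to a line. move_arm: Moves the arm, as the interface text tells. Its arguments: {"type":"object","properties":{"series":{"type":"array"}},"required":["series"]}

```bash
mkdir -p pics
python3 - <<'E'
from station import r
import cv2,pickle
s=r.sense();print(s)
d={}
for n in("scene","top"):
    c=r.capture(n);d[n]=c;cv2.imwrite(f"pics/{n}0.png",c["img"][:,:,::-1]);print(n,c["camera_matrix"],c["rvec"],c["tvec"])
pickle.dump(d,open("cams.pkl","wb"))
E
```

```text
{'time_s': 0.0, 'joints': array([-6.24759302e+01,  2.20901014e+01,  3.78682715e-01, -2.64321560e-02,
       -6.84098905e+01, -1.48181248e+01]), 'joint_velocities': array([ 0.0282885 , -0.03842548,  0.10768553,  0.03422002,  0.00674758,
        0.04862265]), 'effort': array([ 1.43294223e-03, -3.90668535e+01,  1.87407517e+01,  4.21995789e+00,
        1.10582571e-02, -1.61040357e-04]), 'tcp_pos': array([ 0.13737287, -0.60915581,  0.24646562]), 'ee_rot': array([[-9.75549112e-01, -2.19780738e-01, -5.97996374e-04],
       [-2.19781514e-01,  9.75546912e-01,  2.07580732e-03],
       [ 1.27151052e-04,  2.15648054e-03, -9.99997667e-01]]), 'wrist_force': array([-0.4209342 , -0.29394868,  0.44403418]), 'moment': array([-0.0107858 , -0.01967414,  0.03605737]), 'gripper_force': 0.0, 'gripper_width': 1.0005094473865068}
scene [[414.54853627   0.         317.83519856]
 [  0.         414.54853627 189.99435793]
 [  0.           0.           1.        ]] [ 0.60558306 -2.39357863  1.51611405] [0.54766465 0.24620096 1.05655541]
top [[430.76362835   0.         319.46078977]
 [  0.         430.76362835 196.93508075]
 [  0.           0.           1.        ]] [ 2.13928576 -2.12862838  0.20062296] [-0.01164794  0.63348268  1.18445344]
```

View pics/scene0.png

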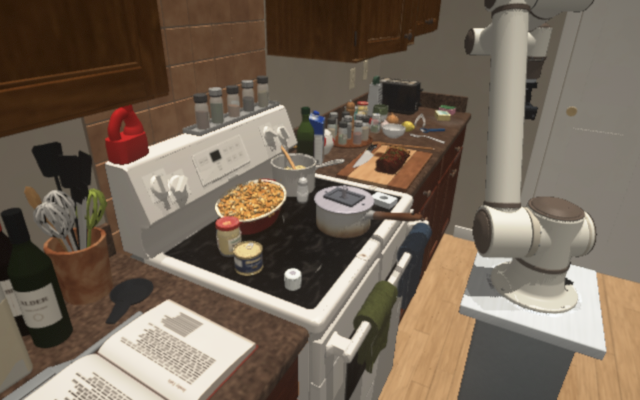

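View pics/top0.png

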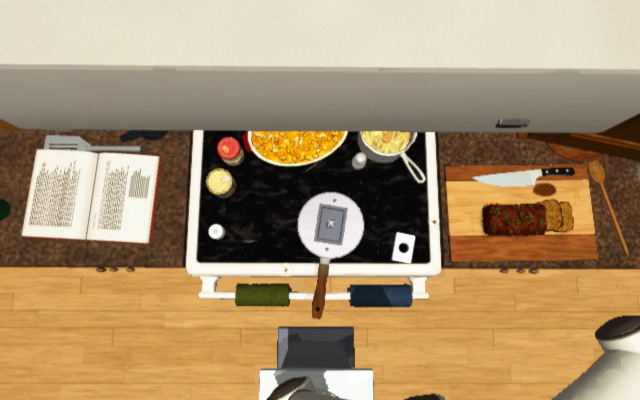

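The top view shows the cap at about (216,231), the block at (403,248), and the lid pocket at (331,225). The tin is at (220,182), the mustard at (230,150), and the salt shaker at (359,160). Next I'll enlarge crops of the first three.

Run:
```python
import cv2,pickle,numpy as np
d=pickle.load(open("cams.pkl","rb"))
def crop(n,u,v,w,h,k):
    im=d[n]["img"][v:v+h,u:u+w,::-1]
    return cv2.resize(im,None,fx=k,fy=k,interpolation=cv2.INTER_CUBIC)
# top row: top-cam block, pocket ; bottom: cap top, scene
a=np.hstack([crop("top",385,226,40,40,7),crop("top",306,200,50,40,7),crop("top",202,214,24,40,7)])
b=np.hstack([crop("scene",310,180,80,40,7),crop("scene",276,258,34,40,7)])
cv2.imwrite("pics/c1.png",np.vstack([a[:,:798],b[:,:798]]) if a.shape[1]>=798 else a); print(a.shape,b.shape)
```

```text
(280, 798, 3) (280, 798, 3)
```

View pics/c1.png

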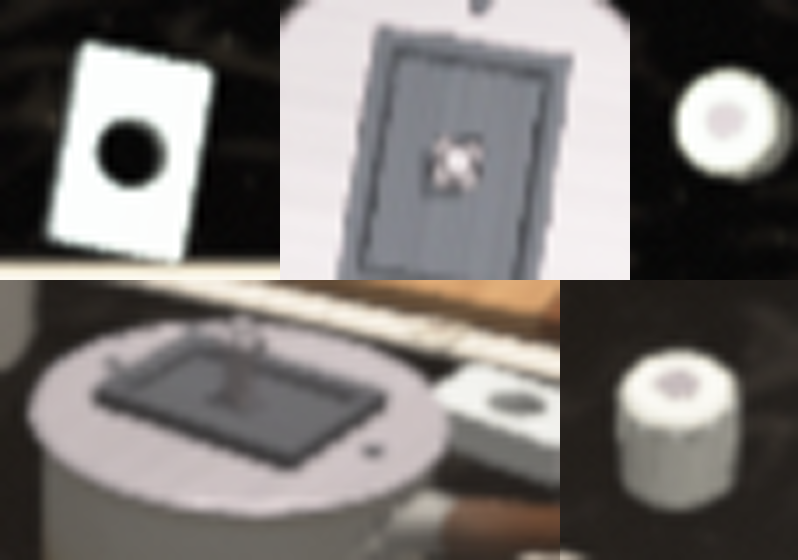

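The crops show the block hole at crop pixel (131,153) and its yaw about 12° off the image axes. The stud star is at (455,162), the frame's outer corners are at (376,27) and (572,58), and the cap top is at (726,123). I'll refine these by thresholding.

```bash
cat > h.py <<'E'
import cv2,numpy as np
def ray(c,uv,z):
    """world point on plane z seen at pixel uv"""
    R=cv2.Rodrigues(c["rvec"])[0];K=c["camera_matrix"];C=-R.T@np.ravel(c["tvec"])
    d=R.T@np.linalg.inv(K)@np.array([uv[0],uv[1],1.]);return C+d*(z-C[2])/d[2]
E
python3 - <<'E'
import pickle;from h import *
d=pickle.load(open("cams.pkl","rb"));c=d["top"];R=cv2.Rodrigues(c["rvec"])[0];print("cam",-R.T@np.ravel(c["tvec"]))
K=6
def sub(n,u,v,w,h): return cv2.cvtColor(cv2.resize(d[n]["img"][v:v+h,u:u+w],None,fx=K,fy=K,interpolation=cv2.INTER_CUBIC),cv2.COLOR_RGB2GRAY)
def un(p,u,v): return (np.asarray(p,float)+.5)/K-.5+[u,v]
def big(m,skip=0):
    cs=cv2.findContours(m.astype(np.uint8),cv2.RETR_LIST,cv2.CHAIN_APPROX_NONE)[0]
    return sorted(cs,key=cv2.contourArea)[::-1]
def rect(name,cn,u,v,z):
    w=np.array([ray(c,un(p,u,v),z)[:2] for p in cn[:,0]])*1000
    rc=cv2.minAreaRect(w.astype(np.float32));print(name,rc)
    M=cv2.moments(w.astype(np.float32)); print("  centroid",M['m10']/M['m00'],M['m01']/M['m00'])
u,v=385,226;g=sub("top",u,v,38,38)
cs=big(g>130);
for q in cs[:3]:
    rect("block",q,u,v,.022)
u,v=304,196;g=sub("top",u,v,56,58)
lid=np.median(g[g>150]);print(lid)
cs=big(g<170)
for q in cs[:4]: rect("pocket?",q,u,v,.108)
u,v=202,216;g=sub("top",u,v,24,32)
for q in big(g>130)[:1]: rect("cap",q,u,v,.038)
print("cap pt",ray(c,un([(726-630)/7*6,(123/7-2)*6],u,v),.038))
print("stud tip",ray(c,((455-280)/7+305.57,162/7+199.57),.1443))
s=d["scene"]
print("scene stud",ray(s,(243/7+309.57,(322-280)/7+179.57),.1443))
for p in[(95,398),(290,465),(388,400)]: print("scene frame corner",ray(s,(p[0]/7+309.57,(p[1]-280)/7+179.57),.108))
print("scene block hole",ray(s,(517/7+309.57,(403-280)/7+179.57),.022))
print("scene captop",ray(s,((679-560)/7+275.57,(390-280)/7+257.57),.038))
E
```

```text
cam [0.41555601 0.00447363 1.27736413]
block ((490.53131103515625, -252.59266662597656), (58.09577941894531, 88.08019256591797), 79.28387451171875)
  centroid 491.77077167711997 -252.9234981042691
block ((492.06451416015625, -252.62062072753906), (28.552427291870117, 28.201765060424805), 54.93147277832031)
  centroid 491.97835841712947 -252.71308131060994
block ((446.3718566894531, -206.25900268554688), (0.9512099027633667, 17.363346099853516), 0.24394100904464722)
  centroid 446.2496035782552 -204.8035016594717
235.0
pocket? ((549.9267578125, -37.941162109375), (79.07376098632812, 105.4074935913086), 80.98479461669922)
  centroid 549.8104256701923 -37.817420181392215
pocket? ((611.6288452148438, -98.36939239501953), (39.617862701416016, 34.46437454223633), 89.62982940673828)
  centroid 617.2892404069244 -105.82800412040501
pocket? ((487.1322021484375, -99.67149353027344), (33.7442626953125, 34.6617317199707), 89.29421997070312)
  centroid 480.69806702067456 -105.86899343169306
pocket? ((614.1712646484375, 19.703594207763672), (27.45309829711914, 32.17587661743164), 0.3470238149166107)
  centroid 618.9827826275207 25.47698558408153
cap ((535.5817260742188, 289.68389892578125), (42.70842361450195, 42.74652862548828), 0.30345672369003296)
  centroid 535.4616809141052 289.6253195295452
cap pt [0.53506969 0.29030729 0.038     ]
stud tip [ 0.54872505 -0.0372062   0.1443    ]
scene stud [ 0.54885031 -0.03216814  0.1443    ]
scene frame corner [ 0.60338397 -0.00068099  0.108     ]
scene frame corner [0.50416171 0.01492707 0.108     ]
scene frame corner [ 0.49145317 -0.0621188   0.108     ]
scene block hole [ 0.49395116 -0.25556826  0.022     ]
scene captop [0.53662826 0.2923413  0.038     ]
```

```bash
cat >> h.py <<'E'
from scipy.spatial.transform import Rotation as Rot
def to(s,xyz,yaw):
    """shift (mm) and turn (rad) in tool axes from state s to xyz (m), tool down with its y axis at yaw deg+90"""
    a=np.radians(yaw);x=np.array([-np.cos(a),-np.sin(a),0]);z=np.array([0,0,-1.])
    T=np.c_[x,np.cross(z,x),z];A=np.array(s["ee_rot"])
    print("tcp",np.round(s["tcp_pos"]*1000,1),"w",round(s["gripper_width"],3),"f",np.round(s["wrist_force"],1),"gf",round(s["gripper_force"],1),"t",s["time_s"])
    print("shift",np.round(A.T@(np.array(xyz)-s["tcp_pos"])*1000,1),"turn",np.round(Rot.from_matrix(A.T@T).as_rotvec(),4))
E
python3 - <<'E'
from station import r;from h import *
to(r.sense(),[.4925,-.2535,.15],-10.7)
E
```

```text
tcp [ 137.4 -609.2  246.6] w 0.999 f [ 0.2 -0.1  0.5] gf 0.0 t 0.1
shift [-424.6  268.8   97.1] turn [ 0.0019 -0.0005  0.4084]
```

{"method": "move_arm", "body": {
  "series": [
    {"grip":1,"xyz":[-40,26,0],"angular":[0,0,0.03]},
    {"grip":1,"xyz":[-85,54,10],"angular":[0,0,0.08]},
    {"grip":1,"xyz":[-130,82,20],"angular":[0,0,0.13]},
    {"grip":1,"xyz":[-175,110,35],"angular":[0,0,0.18]},
    {"grip":1,"xyz":[-220,138,50],"angular":[0,0,0.23]},
    {"grip":1,"xyz":[-265,166,60],"angular":[0,0,0.28]},
    {"grip":1,"xyz":[-310,194,70],"angular":[0,0,0.33]},
    {"grip":1,"xyz":[-350,222,80],"angular":[0,0,0.37]},
    {"grip":1,"xyz":[-390,247,90],"angular":[0,0,0.4]},
    {"grip":1,"xyz":[-424.6,268.8,97],"angular":[0,0,0.408]}
  ]
}}

```text
time_s: 1.1
tcp_pos: [0.4827, -0.2629, 0.1526]
ee_rot: [[-0.983, 0.186, -0.001], [0.186, 0.983, 0.0], [0.001, 0.0, -1.0]]
wrist_force: [1.1, -0.3, -0.2]
gripper_width: 1.004
gripper_force: 0.0
```

{"method": "move_arm", "body": {
  "series": [
    {"grip":1,"xyz":[0,0,0],"angular":[0,0,0]},
    {"grip":1,"xyz":[0,0,0],"angular":[0,0,0]},
    {"grip":1,"xyz":[0,0,0],"angular":[0,0,0]},
    {"grip":1,"xyz":[0,0,0],"angular":[0,0,0]},
    {"grip":1,"xyz":[0,0,0],"angular":[0,0,0]}
  ]
}}

```text
time_s: 1.6
tcp_pos: [0.4812, -0.2657, 0.1537]
ee_rot: [[-0.982, 0.187, 0.0], [0.187, 0.982, -0.0], [-0.0, -0.0, -1.0]]
wrist_force: [-0.4, 0.1, -0.9]
gripper_width: 0.998
gripper_force: 0.0
```

Run:
```python
from station import r;from h import *
to(r.sense(),[.4925,-.2535,.034],-10.7)
c=r.capture("top");s=r.capture("scene")
a=c["img"][205:280,360:440,::-1];b=s["img"][140:240,340:440,::-1]
cv2.imwrite("pics/g1.png",np.hstack([cv2.resize(a,(400,375),interpolation=2),cv2.resize(b,(375,375),interpolation=2)]))
```

```text
tcp [ 481.2 -265.7  153.7] w 0.998 f [-0.4  0.1 -0.9] gf 0.0 t 1.6
shift [ -8.7  14.1 119.7] turn [-0.      0.0005 -0.0014]
```

View pics/g1.png

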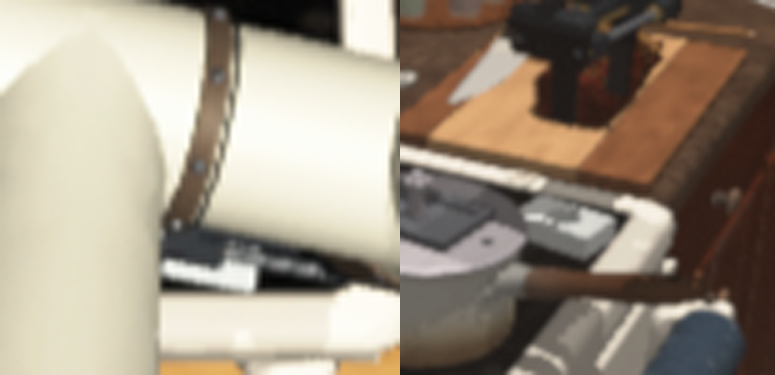

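The arm blocks the top view. The scene view shows the open fingers above the block, which is at about (565,225) in the right panel. I'll correct sideways and go down.

{"method": "move_arm", "body": {
  "series": [
    {"grip":1,"xyz":[-8.7,14.1,20],"angular":[0,0,-0.001]},
    {"grip":1,"xyz":[-8.7,14.1,45],"angular":[0,0,-0.001]},
    {"grip":1,"xyz":[-8.7,14.1,70],"angular":[0,0,-0.001]},
    {"grip":1,"xyz":[-8.7,14.1,80],"angular":[0,0,-0.001]},
    {"grip":1,"xyz":[-8.7,14.1,80],"angular":[0,0,-0.001]},
    {"grip":1,"xyz":[-8.7,14.1,80],"angular":[0,0,-0.001]},
    {"grip":1,"xyz":[-8.7,14.1,80],"angular":[0,0,-0.001]}
  ]
}}

```text
time_s: 2.4
tcp_pos: [0.494, -0.2528, 0.0747]
ee_rot: [[-0.983, 0.184, 0.003], [0.184, 0.983, -0.001], [-0.003, -0.0, -1.0]]
wrist_force: [-0.3, 0.7, 0.2]
gripper_width: 1.001
gripper_force: 0.0
```

Run:
```python
from station import r;from h import *
to(r.sense(),[.4925,-.2535,.034],-10.7)
s=r.capture("scene")
cv2.imwrite("pics/g2.png",cv2.resize(s["img"][160:220,350:430,::-1],(800,600),interpolation=2))
```

```text
tcp [ 494.  -252.8   74.7] w 1.001 f [-0.3  0.7  0.2] gf 0.0 t 2.4
shift [ 1.5 -0.9 40.7] turn [-0.0003  0.0027  0.0016]
```

View pics/g2.png

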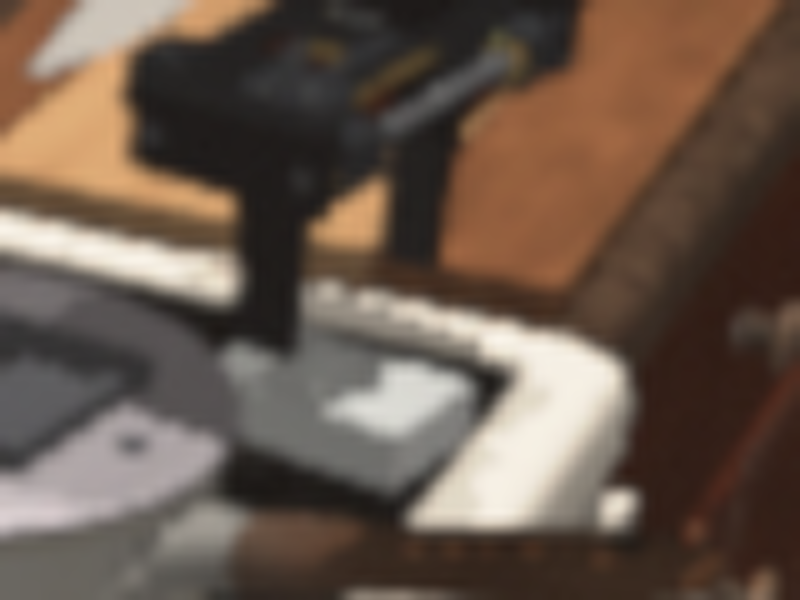

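The fingers are either side of the block: the near one at (270,330), the far one at (420,250), with the block between. I'll go down and close.

{"method": "move_arm", "body": {
  "series": [
    {"grip":1,"xyz":[1.5,-0.9,20],"angular":[0,0.003,0]},
    {"grip":1,"xyz":[1.5,-0.9,35],"angular":[0,0.003,0]},
    {"grip":1,"xyz":[1.5,-0.9,40],"angular":[0,0.003,0]},
    {"grip":1,"xyz":[1.5,-0.9,40],"angular":[0,0.003,0]},
    {"grip":1,"xyz":[1.5,-0.9,40],"angular":[0,0.003,0]},
    {"grip":1,"xyz":[1.5,-0.9,40],"angular":[0,0.003,0]}
  ]
}}

```text
time_s: 3.05
tcp_pos: [0.4922, -0.2532, 0.0343]
ee_rot: [[-0.983, 0.184, -0.001], [0.184, 0.983, 0.0], [0.001, -0.0, -1.0]]
wrist_force: [-0.1, 0.2, -0.1]
gripper_width: 0.998
gripper_force: 0.0
```

{"method": "move_arm", "body": {
  "series": [
    {"grip":0.55,"xyz":[0,0,0],"angular":[0,0,0]},
    {"grip":0.5,"xyz":[0,0,0],"angular":[0,0,0]},
    {"grip":0.5,"xyz":[0,0,0],"angular":[0,0,0]},
    {"grip":0.5,"xyz":[0,0,0],"angular":[0,0,0]},
    {"grip":0.5,"xyz":[0,0,0],"angular":[0,0,0]},
    {"grip":0.4,"xyz":[0,0,0],"angular":[0,0,0]},
    {"grip":0.4,"xyz":[0,0,0],"angular":[0,0,0]},
    {"grip":0.4,"xyz":[0,0,0],"angular":[0,0,0]}
  ]
}}

```text
time_s: 3.85
tcp_pos: [0.4915, -0.253, 0.0333]
ee_rot: [[-0.983, 0.184, -0.003], [0.184, 0.983, 0.001], [0.003, 0.0, -1.0]]
wrist_force: [-0.1, 1.0, 0.7]
gripper_width: 0.619
gripper_force: 30.0
```

Run:
```python
from station import r;from h import *
to(r.sense(),[.4925,-.2535,.2],-9)
```

```text
tcp [ 491.5 -253.    33.3] w 0.619 f [-0.1  1.   0.7] gf 30.0 t 3.85
shift [  -0.6   -0.3 -166.7] turn [ 0.0001 -0.003  -0.0281]
```

{"method": "move_arm", "body": {
  "series": [
    {"grip":0.4,"xyz":[0,0,-20],"angular":[0,0,0]},
    {"grip":0.4,"xyz":[0,0,-55],"angular":[0,0,0]},
    {"grip":0.4,"xyz":[0,0,-95],"angular":[0,0,-0.01]},
    {"grip":0.4,"xyz":[0,0,-135],"angular":[0,0,-0.02]},
    {"grip":0.4,"xyz":[0,0,-160],"angular":[0,0,-0.03]},
    {"grip":0.4,"xyz":[0,0,-167],"angular":[0,0,-0.028]},
    {"grip":0.4,"xyz":[0,0,-167],"angular":[0,0,-0.028]},
    {"grip":0.4,"xyz":[0,0,-167],"angular":[0,0,-0.028]}
  ]
}}

```text
time_s: 4.65
tcp_pos: [0.4908, -0.2527, 0.1982]
ee_rot: [[-0.988, 0.157, -0.007], [0.157, 0.988, 0.002], [0.007, 0.001, -1.0]]
wrist_force: [0.3, -0.1, -2.7]
gripper_width: 0.616
gripper_force: 30.0
```

Run:
```python
from station import r;from h import *
to(r.sense(),[.549,-.0375,.2],-9)
```

```text
tcp [ 490.8 -252.7  198.2] w 0.616 f [ 0.3 -0.1 -2.7] gf 30.0 t 4.65
shift [-23.7 221.7  -1.7] turn [ 0.001  -0.0068 -0.0008]
```

{"method": "move_arm", "body": {
  "series": [
    {"grip":0.4,"xyz":[-3,25,-2],"angular":[0,0,0]},
    {"grip":0.4,"xyz":[-7,60,-2],"angular":[0,0,0]},
    {"grip":0.4,"xyz":[-11,100,-2],"angular":[0,0,0]},
    {"grip":0.4,"xyz":[-15,140,-2],"angular":[0,0,0]},
    {"grip":0.4,"xyz":[-19,180,-2],"angular":[0,0,0]},
    {"grip":0.4,"xyz":[-22,205,-2],"angular":[0,0,0]},
    {"grip":0.4,"xyz":[-23.7,221.7,-2],"angular":[0,0,0]},
    {"grip":0.4,"xyz":[-23.7,221.7,-2],"angular":[0,0,0]},
    {"grip":0.4,"xyz":[-23.7,221.7,-2],"angular":[0,0,0]},
    {"grip":0.4,"xyz":[-23.7,221.7,-2],"angular":[0,0,0]}
  ]
}}

```text
time_s: 5.65
tcp_pos: [0.5495, -0.0389, 0.2016]
ee_rot: [[-0.987, 0.158, -0.005], [0.158, 0.987, 0.0], [0.004, -0.001, -1.0]]
wrist_force: [0.1, -0.8, -2.2]
gripper_width: 0.617
gripper_force: 30.0
```

Run:
```python
from station import r;from h import *
to(r.sense(),[.549,-.0375,.168],-9)
for i in range(2): 
    c=r.capture("top");print(np.round(r.sense()["tcp_pos"]*1000,1))
s=r.capture("scene")
a=cv2.resize(c["img"][195:265,300:370,::-1],(350,350),interpolation=2)
b=cv2.resize(s["img"][160:230,305:395,::-1],(450,350),interpolation=2)
cv2.imwrite("pics/g3.png",np.hstack([a,b]))
```

```text
tcp [549.5 -38.9 201.6] w 0.617 f [ 0.1 -0.8 -2.2] gf 30.0 t 5.65
shift [ 0.6  1.3 33.6] turn [-0.0005 -0.0045 -0.0014]
[549.6 -39.  201.9]
[549.7 -38.9 202.1]
```

View pics/g3.png

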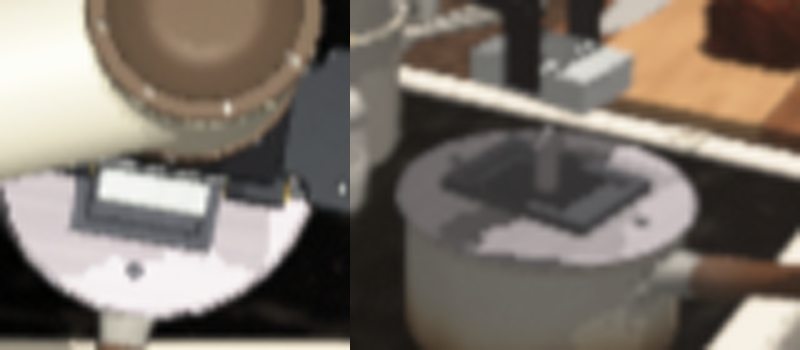

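The top view shows the block's front edge from (97,203) to (211,217), and the frame's front edge from (73,230) to (207,250). The scene view shows the block above the stud. I'll compare the two in world coordinates.

Run:
```python
import pickle;from h import *
c=pickle.load(open("cams.pkl","rb"))["top"]
f=lambda p,z:ray(c,(p[0]/5+299.6,p[1]/5+194.6),z)[:2]*1000
a=np.radians(-9);x=np.array([np.cos(a),np.sin(a)])
for p,z,h in(((97,203),(211,217)),.190,40),(((73,230),(207,250)),.108,52):
    P=[f(q,z) for q in p];print(P,"width",np.linalg.norm(P[0]-P[1]),"centre",np.mean(P,0)+h*x)
```

```text
[array([511.51754755,  -6.29222829]), array([504.74097445, -63.84607073])] width 57.95141690974025 centre [547.63679462 -41.32652811]
[array([504.0653066 ,   5.83521985]), array([493.61821384, -66.74074997])] width 73.3240284102381 centre [550.20155393 -38.58735724]
```

{"method": "move_arm", "body": {
  "series": [
    {"grip":0.4,"xyz":[-0.5,1.5,15],"angular":[0,-0.004,-0.001]},
    {"grip":0.4,"xyz":[-0.5,1.5,30],"angular":[0,-0.004,-0.001]},
    {"grip":0.4,"xyz":[-0.5,1.5,42],"angular":[0,-0.004,-0.001]},
    {"grip":0.4,"xyz":[-0.5,1.5,53],"angular":[0,-0.004,-0.001]},
    {"grip":0.4,"xyz":[-0.5,1.5,55],"angular":[0,-0.004,-0.001]},
    {"grip":0.4,"xyz":[-0.5,1.5,55],"angular":[0,-0.004,-0.001]},
    {"grip":0.4,"xyz":[-0.5,1.5,55],"angular":[0,-0.004,-0.001]},
    {"grip":0.4,"xyz":[-0.5,1.5,55],"angular":[0,-0.004,-0.001]}
  ]
}}

```text
time_s: 6.6
tcp_pos: [0.5511, -0.0364, 0.148]
ee_rot: [[-0.988, 0.155, 0.002], [0.155, 0.988, 0.0], [-0.002, 0.001, -1.0]]
wrist_force: [0.6, 0.1, -1.0]
gripper_width: 0.618
gripper_force: 30.0
```

Run:
```python
from station import r;from h import *
c=r.capture("top")
s=r.capture("scene")
to(r.sense(),[.5505,-.0373,.135],-9)
a=cv2.resize(c["img"][215:255,305:355,::-1],(400,320),interpolation=2)
b=cv2.resize(s["img"][180:220,320:370,::-1],(400,320),interpolation=2)
cv2.imwrite("pics/g4.png",np.hstack([a,b]))
```

```text
tcp [550.9 -36.4 147.8] w 0.621 f [ 0.3 -0.3 -1.8] gf 30.0 t 6.7
shift [ 0.3 -1.  12.8] turn [0.0004 0.0021 0.001 ]
```

View pics/g4.png

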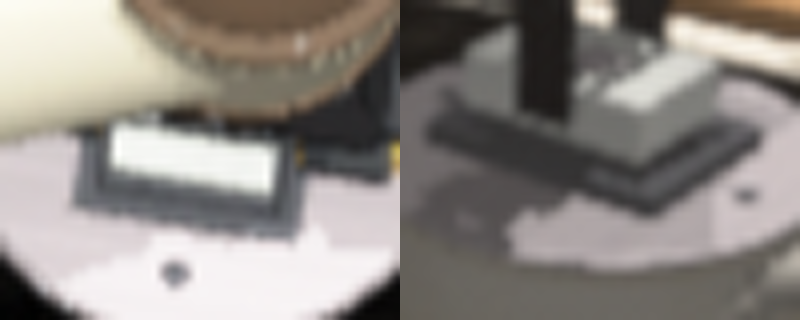

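The block's front corners are at (110,168) and (275,194). The frame's front corners are at (75,206) and (297,240).

Run:
```python
import pickle;from h import *
c=pickle.load(open("cams.pkl","rb"))["top"]
f=lambda p,z:ray(c,(p[0]/8+304.56,p[1]/8+214.56),z)[:2]*1000
a=np.radians(-9);x=np.array([np.cos(a),np.sin(a)])
for p,z,h in(((110,168),(275,194)),.136,40),(((75,206),(297,240)),.108,52):
    P=[f(q,z) for q in p];print(np.round(P,1),"width",np.linalg.norm(P[0]-P[1]),"centre",np.mean(P,0)+h*x)
```

```text
[[515.3  -5. ]
 [507.  -59.6]] width 55.26753016098049 centre [550.66322885 -38.57836474]
[[504.8   6.6]
 [493.7 -68.6]] width 75.97057461396942 centre [550.64998216 -39.15369563]
```

{"method": "move_arm", "body": {
  "series": [
    {"grip":0.4,"xyz":[0,-0.5,2],"angular":[0,0.002,0]},
    {"grip":0.4,"xyz":[0,-0.5,4],"angular":[0,0.002,0]},
    {"grip":0.4,"xyz":[0,-0.5,6],"angular":[0,0.002,0]},
    {"grip":0.4,"xyz":[0,-0.5,8],"angular":[0,0.002,0]},
    {"grip":0.4,"xyz":[0,-0.5,9],"angular":[0,0.002,0]},
    {"grip":0.4,"xyz":[0,-0.5,9],"angular":[0,0.002,0]},
    {"grip":0.4,"xyz":[0,-0.5,9],"angular":[0,0.002,0]}
  ]
}}

```text
time_s: 7.4
tcp_pos: [0.5506, -0.037, 0.1383]
ee_rot: [[-0.988, 0.155, -0.001], [0.155, 0.988, 0.0], [0.001, 0.0, -1.0]]
wrist_force: [0.5, 1.0, -1.0]
gripper_width: 0.618
gripper_force: 30.0
```

{"method": "move_arm", "body": {
  "series": [
    {"grip":0.4,"xyz":[0,0,1],"angular":[0,0,0]},
    {"grip":0.4,"xyz":[0,0,2],"angular":[0,0,0]},
    {"grip":0.4,"xyz":[0,0,3],"angular":[0,0,0]},
    {"grip":0.4,"xyz":[0,0,3.5],"angular":[0,0,0]},
    {"grip":0.4,"xyz":[0,0,3.5],"angular":[0,0,0]}
  ]
}}

```text
time_s: 7.9
tcp_pos: [0.5506, -0.037, 0.1353]
ee_rot: [[-0.988, 0.155, -0.001], [0.155, 0.988, 0.0], [0.001, 0.0, -1.0]]
wrist_force: [-1.4, -0.7, 3.2]
gripper_width: 0.619
gripper_force: 30.0
```

{"method": "move_arm", "body": {
  "series": [
    {"grip":0.4,"xyz":[0,0,1],"angular":[0,0,0]},
    {"grip":0.4,"xyz":[0,0,1],"angular":[0,0,0]},
    {"grip":0.4,"xyz":[0,0,1],"angular":[0,0,0]}
  ]
}}

```text
time_s: 8.2
tcp_pos: [0.5506, -0.037, 0.1353]
ee_rot: [[-0.988, 0.155, -0.0], [0.155, 0.988, 0.0], [0.0, 0.0, -1.0]]
wrist_force: [-3.7, 0.7, 8.5]
gripper_width: 0.615
gripper_force: 30.0
```

{"method": "move_arm", "body": {
  "series": [
    {"grip":0.75,"xyz":[0,0,0],"angular":[0,0,0]},
    {"grip":0.8,"xyz":[0,0,0],"angular":[0,0,0]},
    {"grip":0.8,"xyz":[0,0,0],"angular":[0,0,0]},
    {"grip":0.8,"xyz":[0,0,0],"angular":[0,0,0]},
    {"grip":0.8,"xyz":[0,0,-15],"angular":[0,0,0]},
    {"grip":0.8,"xyz":[0,0,-50],"angular":[0,0,0]},
    {"grip":0.8,"xyz":[0,0,-80],"angular":[0,0,0]},
    {"grip":0.8,"xyz":[0,0,-90],"angular":[0,0,0]}
  ]
}}

```text
time_s: 9.0
tcp_pos: [0.5524, -0.0369, 0.2271]
ee_rot: [[-0.988, 0.155, 0.005], [0.155, 0.988, 0.001], [-0.005, 0.001, -1.0]]
wrist_force: [0.2, -0.5, 0.4]
gripper_width: 0.797
gripper_force: 0.0
```

Run:
```python
from station import r;from h import *
to(r.sense(),[.5355,.29,.225],0)
```

```text
tcp [552.4 -36.9 227.1] w 0.797 f [ 0.2 -0.5  0.4] gf 0.0 t 9.0
shift [ 67.3 320.4   2.2] turn [ 0.001   0.0052 -0.1557]
```

{"method": "move_arm", "body": {
  "series": [
    {"grip":0.8,"xyz":[5,25,0],"angular":[0,0,0]},
    {"grip":0.8,"xyz":[13,60,0],"angular":[0,0,0]},
    {"grip":0.8,"xyz":[21,100,0],"angular":[0,0,0]},
    {"grip":0.8,"xyz":[29,140,0],"angular":[0,0,0]},
    {"grip":0.8,"xyz":[38,180,0],"angular":[0,0,0]},
    {"grip":0.8,"xyz":[46,220,0],"angular":[0,0.003,0]},
    {"grip":0.8,"xyz":[55,260,0],"angular":[0,0.005,0]},
    {"grip":0.8,"xyz":[62,295,0],"angular":[0,0.005,0]},
    {"grip":0.8,"xyz":[67.3,320.4,0],"angular":[0,0.005,0]},
    {"grip":0.8,"xyz":[67.3,320.4,0],"angular":[0,0.005,0]}
  ]
}}

```text
time_s: 10.0
tcp_pos: [0.5334, 0.2928, 0.2222]
ee_rot: [[-0.988, 0.152, -0.007], [0.152, 0.988, 0.0], [0.007, -0.001, -1.0]]
wrist_force: [-0.7, -0.5, -0.4]
gripper_width: 0.795
gripper_force: 0.0
```

Run:
```python
from station import r;from h import *
c=r.capture("top");s=r.capture("scene")
to(r.sense(),[.5355,.29,.10],-9)
a=cv2.resize(c["img"][200:255,290:350,::-1],(420,385),interpolation=2)
b=cv2.resize(s["img"][240:300,265:320,::-1],(353,385),interpolation=2)
cv2.imwrite("pics/g5.png",np.hstack([a,b]))
```

```text
tcp [533.5 290.1 222.6] w 0.8 f [ 0.2  0.1 -0.3] gf 0.0 t 10.1
shift [ -2.9   0.4 122.6] turn [-0.0015 -0.0076  0.0018]
```

View pics/g5.png

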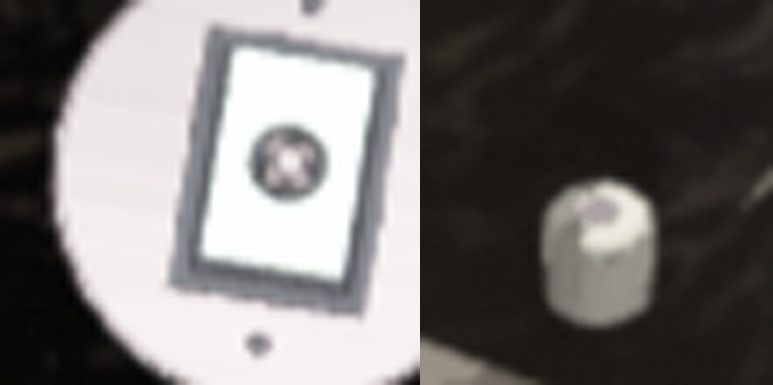

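The block is seated in the frame and even all round, with the stud star at (288,160) inside the hole at (288,163). The cap is standing free. I'll go down to it.

{"method": "move_arm", "body": {
  "series": [
    {"grip":0.8,"xyz":[-2.9,0.4,25],"angular":[0,-0.007,0]},
    {"grip":0.8,"xyz":[-2.9,0.4,65],"angular":[0,-0.007,0]},
    {"grip":0.8,"xyz":[-2.9,0.4,105],"angular":[0,-0.007,0]},
    {"grip":0.8,"xyz":[-2.9,0.4,135],"angular":[0,-0.007,0]},
    {"grip":0.8,"xyz":[-2.9,0.4,150],"angular":[0,-0.007,0]},
    {"grip":0.8,"xyz":[-2.9,0.4,150],"angular":[0,-0.007,0]},
    {"grip":0.8,"xyz":[-2.9,0.4,150],"angular":[0,-0.007,0]},
    {"grip":0.8,"xyz":[-2.9,0.4,150],"angular":[0,-0.007,0]}
  ]
}}

```text
time_s: 10.9
tcp_pos: [0.5369, 0.2901, 0.0754]
ee_rot: [[-0.988, 0.156, 0.003], [0.156, 0.988, 0.002], [-0.003, 0.002, -1.0]]
wrist_force: [0.1, 0.5, -0.5]
gripper_width: 0.798
gripper_force: 0.0
```

Run:
```python
from station import r;from h import *
to(r.sense(),[.5358,.2905,.033],-9)
```

```text
tcp [536.9 290.1  75.4] w 0.798 f [ 0.1  0.5 -0.5] gf 0.0 t 10.9
shift [ 1.3  0.1 42.4] turn [0.002  0.0028 0.0004]
```

{"method": "move_arm", "body": {
  "series": [
    {"grip":0.8,"xyz":[1.3,0.2,20],"angular":[0.001,0.003,0]},
    {"grip":0.8,"xyz":[1.3,0.2,36],"angular":[0.001,0.003,0]},
    {"grip":0.8,"xyz":[1.3,0.2,41.5],"angular":[0.001,0.003,0]},
    {"grip":0.8,"xyz":[1.3,0.2,41.5],"angular":[0.001,0.003,0]},
    {"grip":0.8,"xyz":[1.3,0.2,41.5],"angular":[0.001,0.003,0]},
    {"grip":0.8,"xyz":[1.3,0.2,41.5],"angular":[0.001,0.003,0]}
  ]
}}

```text
time_s: 11.5
tcp_pos: [0.5355, 0.291, 0.0336]
ee_rot: [[-0.988, 0.155, -0.0], [0.155, 0.988, 0.001], [0.0, 0.001, -1.0]]
wrist_force: [-0.5, -0.4, -0.4]
gripper_width: 0.794
gripper_force: 0.0
```

{"method": "move_arm", "body": {
  "series": [
    {"grip":0.6,"xyz":[0,0,0],"angular":[0,0,0]},
    {"grip":0.5,"xyz":[0,0,0],"angular":[0,0,0]},
    {"grip":0.45,"xyz":[0,0,0],"angular":[0,0,0]},
    {"grip":0.4,"xyz":[0,0,0],"angular":[0,0,0]},
    {"grip":0.3,"xyz":[0,0,0],"angular":[0,0,0]},
    {"grip":0.25,"xyz":[0,0,0],"angular":[0,0,0]},
    {"grip":0.25,"xyz":[0,0,0],"angular":[0,0,0]},
    {"grip":0.25,"xyz":[0,0,0],"angular":[0,0,0]}
  ]
}}

```text
time_s: 12.3
tcp_pos: [0.5349, 0.2906, 0.0324]
ee_rot: [[-0.988, 0.156, -0.002], [0.156, 0.988, -0.0], [0.002, -0.001, -1.0]]
wrist_force: [0.2, 0.4, 0.2]
gripper_width: 0.465
gripper_force: 30.0
```

Run:
```python
from station import r;from h import *
to(r.sense(),[.5358,.2905,.215],-9)
```

```text
tcp [534.9 290.6  32.4] w 0.465 f [0.2 0.4 0.2] gf 30.0 t 12.3
shift [-5.000e-01 -1.000e-01 -1.826e+02] turn [-0.0007 -0.0018  0.0009]
```

{"method": "move_arm", "body": {
  "series": [
    {"grip":0.25,"xyz":[0,0,-15],"angular":[0,0,0]},
    {"grip":0.25,"xyz":[0,0,-50],"angular":[0,0,0]},
    {"grip":0.25,"xyz":[0,0,-95],"angular":[0,0,0]},
    {"grip":0.25,"xyz":[0,0,-135],"angular":[0,0,0]},
    {"grip":0.25,"xyz":[0,0,-165],"angular":[0,0,0]},
    {"grip":0.25,"xyz":[0,0,-180],"angular":[0,0,0]},
    {"grip":0.25,"xyz":[0,0,-180],"angular":[0,0,0]},
    {"grip":0.25,"xyz":[0,0,-180],"angular":[0,0,0]}
  ]
}}

```text
time_s: 13.1
tcp_pos: [0.5346, 0.2902, 0.2115]
ee_rot: [[-0.988, 0.156, -0.004], [0.156, 0.988, -0.001], [0.003, -0.002, -1.0]]
wrist_force: [-0.2, 0.1, -1.3]
gripper_width: 0.466
gripper_force: 30.0
```

Run:
```python
from station import r;from h import *
to(r.sense(),[.550,-.0372,.212],-9)
```

```text
tcp [534.6 290.2 211.5] w 0.466 f [-0.2  0.1 -1.3] gf 30.0 t 13.1
shift [-6.63e+01 -3.21e+02 -3.00e-01] turn [-0.0015 -0.0034  0.0004]
```

{"method": "move_arm", "body": {
  "series": [
    {"grip":0.25,"xyz":[-5,-25,0],"angular":[0,0,0]},
    {"grip":0.25,"xyz":[-13,-60,0],"angular":[0,0,0]},
    {"grip":0.25,"xyz":[-21,-100,0],"angular":[0,0,0]},
    {"grip":0.25,"xyz":[-29,-140,0],"angular":[0,0,0]},
    {"grip":0.25,"xyz":[-38,-180,0],"angular":[0,0,0]},
    {"grip":0.25,"xyz":[-46,-220,0],"angular":[0,0,0]},
    {"grip":0.25,"xyz":[-54,-260,0],"angular":[0,0,0]},
    {"grip":0.25,"xyz":[-62,-295,0],"angular":[-0.001,-0.003,0]},
    {"grip":0.25,"xyz":[-66.3,-321,0],"angular":[-0.001,-0.003,0]},
    {"grip":0.25,"xyz":[-66.3,-321,0],"angular":[-0.001,-0.003,0]}
  ]
}}

```text
time_s: 14.1
tcp_pos: [0.5494, -0.0396, 0.2102]
ee_rot: [[-0.987, 0.16, -0.004], [0.16, 0.987, -0.001], [0.004, -0.001, -1.0]]
wrist_force: [1.1, 1.0, -1.0]
gripper_width: 0.467
gripper_force: 30.0
```

{"method": "move_arm", "body": {
  "series": [
    {"grip":0.25,"xyz":[0,0,0],"angular":[0,0,0]},
    {"grip":0.25,"xyz":[0,0,0],"angular":[0,0,0]},
    {"grip":0.25,"xyz":[0,0,0],"angular":[0,0,0]}
  ]
}}

```text
time_s: 14.4
tcp_pos: [0.5506, -0.0359, 0.212]
ee_rot: [[-0.988, 0.154, 0.0], [0.154, 0.988, -0.0], [-0.0, -0.0, -1.0]]
wrist_force: [0.0, -0.3, 0.4]
gripper_width: 0.467
gripper_force: 30.0
```

Run:
```python
from station import r;from h import *
to(r.sense(),[.550,-.0372,.180],-9)
```

```text
tcp [550.6 -35.9 212. ] w 0.467 f [ 0.  -0.3  0.4] gf 30.0 t 14.4
shift [ 0.4 -1.4 32. ] turn [-0.0001  0.0001  0.0022]
```

{"method": "move_arm", "body": {
  "series": [
    {"grip":0.25,"xyz":[0.4,-1.4,12],"angular":[0,0,0]},
    {"grip":0.25,"xyz":[0.4,-1.4,24],"angular":[0,0,0]},
    {"grip":0.25,"xyz":[0.4,-1.4,30],"angular":[0,0,0]},
    {"grip":0.25,"xyz":[0.4,-1.4,31],"angular":[0,0,0]},
    {"grip":0.25,"xyz":[0.4,-1.4,31],"angular":[0,0,0]},
    {"grip":0.25,"xyz":[0.4,-1.4,31],"angular":[0,0,0]},
    {"grip":0.25,"xyz":[0.4,-1.4,31],"angular":[0,0,0]}
  ]
}}

```text
time_s: 15.1
tcp_pos: [0.5505, -0.0381, 0.182]
ee_rot: [[-0.988, 0.156, 0.002], [0.156, 0.988, 0.0], [-0.002, 0.0, -1.0]]
wrist_force: [0.4, 0.2, 0.0]
gripper_width: 0.468
gripper_force: 30.0
```

Run:
```python
from station import r;from h import *
c=r.capture("top");s=r.capture("scene")
to(r.sense(),[.550,-.0372,.155],-9)
a=cv2.resize(c["img"][195:245,305:345,::-1],(360,450),interpolation=2)
b=cv2.resize(s["img"][165:215,320:365,::-1],(405,450),interpolation=2)
cv2.imwrite("pics/g6.png",np.hstack([a,b]))
```

```text
tcp [550.4 -38.2 181.9] w 0.464 f [-0.8  0.3 -0.1] gf 30.0 t 15.2
shift [ 0.6  0.9 26.9] turn [0.0004 0.0018 0.0008]
```

View pics/g6.png

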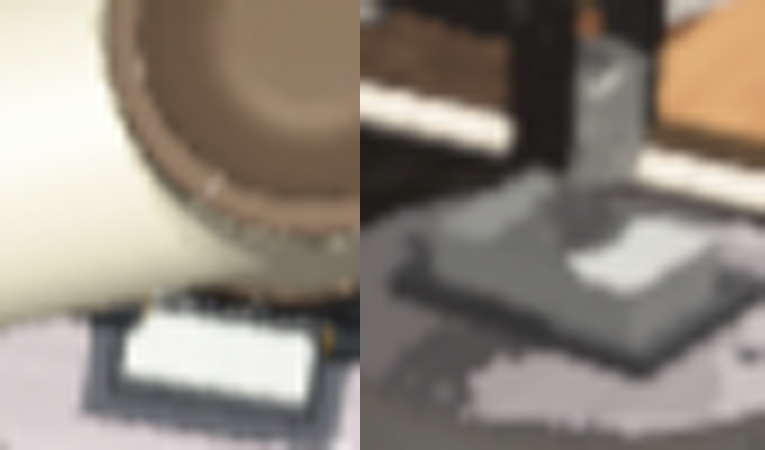

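The cap's right edge is at (638,178), directly above the stud's dark base at (590,210). I can't see a sideways error, so I'll go down slowly on force.

{"method": "move_arm", "body": {
  "series": [
    {"grip":0.25,"xyz":[0.4,0.6,2],"angular":[0,0.001,0]},
    {"grip":0.25,"xyz":[0.4,0.6,4],"angular":[0,0.001,0]},
    {"grip":0.25,"xyz":[0.4,0.6,6],"angular":[0,0.001,0]},
    {"grip":0.25,"xyz":[0.4,0.6,8],"angular":[0,0.001,0]},
    {"grip":0.25,"xyz":[0.4,0.6,10],"angular":[0,0.001,0]},
    {"grip":0.25,"xyz":[0.4,0.6,10],"angular":[0,0.001,0]},
    {"grip":0.25,"xyz":[0.4,0.6,10],"angular":[0,0.001,0]}
  ]
}}

```text
time_s: 15.9
tcp_pos: [0.5499, -0.0375, 0.1714]
ee_rot: [[-0.988, 0.156, -0.0], [0.156, 0.988, -0.0], [0.0, -0.0, -1.0]]
wrist_force: [0.2, -0.1, -0.3]
gripper_width: 0.467
gripper_force: 30.0
```

Run:
```python
from station import r;from h import *
s=r.sense();to(s,[.550,-.0372,.157],-9);print(s["moment"])
```

```text
tcp [549.9 -37.5 171.4] w 0.467 f [ 0.2 -0.1 -0.3] gf 30.0 t 15.9
shift [-0.   0.3 14.4] turn [-0.     -0.0001  0.0009]
[-0.02844276  0.00799461  0.03652414]
```

{"method": "move_arm", "body": {
  "series": [
    {"grip":0.25,"xyz":[0,0.2,2],"angular":[0,0,0]},
    {"grip":0.25,"xyz":[0,0.2,4],"angular":[0,0,0]},
    {"grip":0.25,"xyz":[0,0.2,6],"angular":[0,0,0]},
    {"grip":0.25,"xyz":[0,0.2,7],"angular":[0,0,0]},
    {"grip":0.25,"xyz":[0,0.2,7.5],"angular":[0,0,0]},
    {"grip":0.25,"xyz":[0,0.2,7.5],"angular":[0,0,0]}
  ]
}}

```text
time_s: 16.5
tcp_pos: [0.5495, -0.0373, 0.1648]
ee_rot: [[-0.988, 0.155, -0.001], [0.155, 0.988, -0.0], [0.001, -0.0, -1.0]]
wrist_force: [-2.9, 0.6, 4.8]
gripper_width: 0.469
gripper_force: 30.0
```

{"method": "move_arm", "body": {
  "series": [
    {"grip":0.25,"xyz":[0,0,1],"angular":[0,0,0]},
    {"grip":0.25,"xyz":[0,0,2],"angular":[0,0,0]},
    {"grip":0.25,"xyz":[0,0,2],"angular":[0,0,0]}
  ]
}}

```text
time_s: 16.8
tcp_pos: [0.5494, -0.0373, 0.1634]
ee_rot: [[-0.988, 0.155, -0.001], [0.155, 0.988, -0.0], [0.001, -0.0, -1.0]]
wrist_force: [-4.5, 1.7, 7.9]
gripper_width: 0.466
gripper_force: 30.0
```

{"method": "move_arm", "body": {
  "series": [
    {"grip":0.25,"xyz":[0.4,0.1,1],"angular":[0,0,0]},
    {"grip":0.25,"xyz":[0.4,0.1,2],"angular":[0,0,0]},
    {"grip":0.25,"xyz":[0.4,0.1,2],"angular":[0,0,0]}
  ]
}}

```text
time_s: 17.1
tcp_pos: [0.5493, -0.0371, 0.1612]
ee_rot: [[-0.988, 0.155, 0.0], [0.155, 0.988, -0.0], [-0.0, -0.0, -1.0]]
wrist_force: [-3.2, 0.4, 5.8]
gripper_width: 0.465
gripper_force: 30.0
```

{"method": "move_arm", "body": {
  "series": [
    {"grip":0.25,"xyz":[0.2,0,1],"angular":[0,0,0]},
    {"grip":0.25,"xyz":[0.2,0,2],"angular":[0,0,0]},
    {"grip":0.25,"xyz":[0.2,0,2],"angular":[0,0,0]}
  ]
}}

```text
time_s: 17.4
tcp_pos: [0.5487, -0.0371, 0.1569]
ee_rot: [[-0.988, 0.156, -0.002], [0.156, 0.988, 0.0], [0.002, -0.0, -1.0]]
wrist_force: [-0.6, 0.1, -3.5]
gripper_width: 0.463
gripper_force: 30.0
```

It clicked. Now I'll press it home.

{"method": "move_arm", "body": {
  "series": [
    {"grip":0.25,"xyz":[0,0,1],"angular":[0,0,0]},
    {"grip":0.25,"xyz":[0,0,2],"angular":[0,0,0]},
    {"grip":0.25,"xyz":[0,0,2],"angular":[0,0,0]},
    {"grip":0.25,"xyz":[0,0,2],"angular":[0,0,0]}
  ]
}}

```text
time_s: 17.8
tcp_pos: [0.5492, -0.0372, 0.1564]
ee_rot: [[-0.988, 0.155, -0.0], [0.155, 0.988, -0.0], [0.0, -0.0, -1.0]]
wrist_force: [-3.4, 1.3, 3.4]
gripper_width: 0.463
gripper_force: 30.0
```

{"method": "move_arm", "body": {
  "series": [
    {"grip":0.25,"xyz":[0,0,1],"angular":[0,0,0]},
    {"grip":0.25,"xyz":[0,0,1],"angular":[0,0,0]},
    {"grip":0.25,"xyz":[0,0,1],"angular":[0,0,0]}
  ]
}}

```text
time_s: 18.1
tcp_pos: [0.5492, -0.0372, 0.1563]
ee_rot: [[-0.988, 0.155, 0.0], [0.155, 0.988, -0.0], [-0.0, -0.0, -1.0]]
wrist_force: [-5.9, 2.0, 8.6]
gripper_width: 0.465
gripper_force: 30.0
```

{"method": "move_arm", "body": {
  "series": [
    {"grip":0.25,"xyz":[0.4,-0.2,0.6],"angular":[0,0,0]},
    {"grip":0.25,"xyz":[0.4,-0.2,0.6],"angular":[0,0,0]},
    {"grip":0.25,"xyz":[0.4,-0.2,0.6],"angular":[0,0,0]},
    {"grip":0.25,"xyz":[0.4,-0.2,0.6],"angular":[0,0,0]},
    {"grip":0.25,"xyz":[0.4,-0.2,0.6],"angular":[0,0,0]},
    {"grip":0.25,"xyz":[0.4,-0.2,0.6],"angular":[0,0,0]}
  ]
}}

```text
time_s: 18.7
tcp_pos: [0.5492, -0.0372, 0.1563]
ee_rot: [[-0.988, 0.155, 0.001], [0.155, 0.988, -0.0], [-0.001, 0.0, -1.0]]
wrist_force: [-4.9, 2.8, 9.5]
gripper_width: 0.463
gripper_force: 30.0
```

Run:
```python
from station import r;from h import *
s=r.capture("scene");to(r.sense(),[.5492,-.0372,.1563],-9)
cv2.imwrite("pics/g7.png",cv2.resize(s["img"][165:215,320:370,::-1],(500,500),interpolation=2))
```

```text
tcp [549.2 -37.2 156.3] w 0.466 f [-5.8  1.9  9.6] gf 30.0 t 18.75
shift [ 0. -0.  0.] turn [0.0001 0.0015 0.0015]
```

View pics/g7.png

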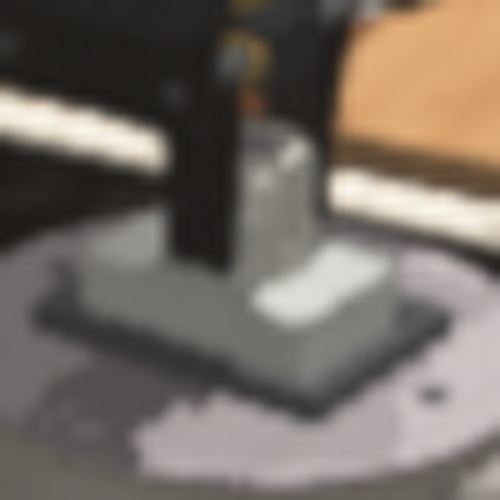

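The cap (270,200) sits upright on the block's top face, and the block is down in the frame. The arm is pressing with about 9.6 N, so I'm handing in.

```bash
python3 -c "
from station import r
print(r.finish_job())"
```

```text
the job is handed in; nothing more can be done
None
```

The job is handed in, verdict not shown: the block is seated in the pocket, the cap clicked and sits home on it, still gripped and pressed down with about 9.6 N; I never moved the tin, salt shaker or mustard jar on purpose, but did not check their positions at the end.

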